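# Switch on a guarded bench supply

## Robot

A 6-joint arm with a two-finger parallel gripper is mounted at the origin on a cart in front of the work surface, level with it; the furniture and walls round the work are solid. World frame = base frame: x ahead of the robot, y to its left, z up, the work surface at z = 0. Lengths are in m, angles in rad, forces in N, time in s.
With the tool pointing down it reaches from about 0.35 to 0.875 m from the base axis. Payload 4.2 kg.
Tool frame: the origin (TCP) lies on the centre line of the jaws, within the pads' length; the fingertips stand 25 mm ahead of it and the grasp point (between the pads) lies 6 mm ahead of it; z points along the fingers, y is the line along which they close (so a half turn about z gives the same grasp; the last joint's range is limited). The gripper opens to 87 mm and grips with 3 to 60 N. Pads are 19 mm wide; open, the fingers measure 117 mm over their backs; the gripper's body (75 mm by 190 mm) begins 51 mm behind the grasp point.
Start: joints at [-0.995, 0.385, 0.008, 0, -1.194, -0.259], TCP at [0.195, -0.594, 0.248] pointing down, gripper open.
Joint ranges: [-3.14, 3.14], [-1.21, 2.06], [-1.07, 1.41], [-3.16, 2.05], [-2.99, -0.16], [-3.1, 3.1]. Speed limits (rad/s): [2.79, 2.79, 3.14, 3.14, 3.14, 3.14].

## Interface

Orientations are given as a unit quaternion [w, x, y, z].
In Python, from station import robot, capture, camera_model gives the robot as it stands.
- The arm moves only by the shell command python3 -m crank 'ROWS' [FORCE]. ROWS is JSON, a list of rows, each a list of 3 entries, a list of its own where there are three numbers: the shift along the world's x, y, z in units of 80 cm (1.0 is 80 cm), then the turn about the world's z in units of 45 degrees (1.0 is 45 degrees), then the closure, from -1 (fully open) to 1 (shut). A call has 1 to 20 rows; each row is the pose to reach, as a shift and turn from the pose commanded when the call began; what a row does not reach only later rows make up. A row lasts 1/12 s, in which the tool goes at most 41.7 mm and 7.16 degrees, less where a joint would pass 70% of its speed; a pose out of reach is approached as far as the arm can. A call with a number of a shift or a turn outside -1 to 1 is refused whole. A call with a gripper value outside its range is refused whole. The fingers move at their own pace and stop on an object; FORCE is the grip in N (left out, the last holds). Time passes only in rows, so rows that repeat a pose let the fingers close. It gives the time, the measured TCP pose, the force, the opening and the grip force at its end, in the units of the state.
- robot.state(): the state, without advancing time (a new reading comes with each control period).
- capture(name): name is "side" or "top" or "wrist"; returns the picture (420x560x3 uint8, red, green, blue); there is no depth.
- camera_model(name): a dict with "fovy" (degrees; the focal length in pixels is half the picture's height over the tangent of half this angle, whatever the lens; pixels are square), "cx", "cy" (the principal point, pixels), "k1" (the pictures are not rectified: a ray, as slopes to the right and down, at radius r is drawn at 1 + k1 r^2 times it, then the intrinsics apply), "R" (3x3) and "t" (3): a world point X has camera coordinates R X + t. Camera axes: x right, y down, z forward; pixel columns grow to the right and rows downward; lengths in m; the calibration is good to about 2 mm. A picture is of the moment at which its call begins: read the wrist's pose just before it. camera_model takes no time and is no camera call; for the wrist camera it gives the pose at the moment of the call.
- robot.hand_in(): hands the job in; it is judged then, once.
The state is a dict: "t": time; "joints": joint angles; "joint_vel": joint speeds; "effort": joint torques, N m; "ee_pos": TCP position; "eef_rot": TCP orientation; "ft_force": force on the tool from outside, world axes, zero at the start; "ft_torque": the same for the moment, N m; "grip_width": finger opening in m; "finger_force": force on a finger pad.
Only numpy, scipy, OpenCV 4.12 (cv2) and the standard library are available. Lean on these libraries where they do the work, as an engineer would, in place of code of your own. Each camera call takes 0.05 s, during which the arm holds its last target. There are 200 camera calls.

## Task

Switch on the left-hand supply of the grey bench power box (left as the robot sees it): push its hinged guard up with a finger, flip the toggle beneath away from the robot all the way over while the guard is held up, then withdraw and let the guard drop fully shut again. Leave the right-hand guard and toggle alone, and do not shift the small things standing round the box.

Things in the scene. Friction and masses are not known exactly. Their poses are not given: they have to be found in the camera images.
- power_box: Grey bench power box, 130 (x) by 196 (y) by 42 mm high, bare aluminium top, fixed. Origin: centre of its underside, on the 2 mm bench mat. +x points to its back, away from the robot (turned -0.15 to -0.7 rad from world x), +y left, z up. Two equal guarded switches stand on its top, at y = +46 mm (left) and y = -46 mm (right). A 16 mm cable gland sticks out 14 mm behind.
- left_guard_hinge (a point): Middle of the left guard's hinge axis, which lies along the box's y: at x = +35, y = +46, z = 60 mm in the box frame. Shut, the guard's flat roof (66 mm wide, 2.5 mm thick) slopes up from here towards the robot, 30 degrees above level, 66 mm to its free edge. Open in front; side cheeks 17 mm deep below the roof, 61 mm apart inside.
- left_toggle_pivot (a point): Pivot of the left toggle, at x = +9, y = +46, z = 42 mm in the box frame (level with the top plate); it swings about the box's y axis. Beside it, outside the guard's cheeks, curbs 3 mm thick and 18 mm high run from x = -23 to +27 mm, 70 mm apart inside.
- left_guard (a joint): Left guard, rad: 0 shut, grows as the free edge swings up and back, stop at 1.15. Weighs 40 g, with a weak closing spring: under 1 N at the free edge lifts it, and it falls shut by itself from any angle.
- left_guard_edge (a point): Middle of the left guard's free edge, a round rim 6 mm thick and 68 mm long along the box's y; moves with the guard. Shut it lies at x = -22 mm, z = 93 mm in the box frame (51 mm above the top plate). A fingertip can reach in below it from the front and push it up and back.
- left_toggle (a joint): Left toggle, rad: 0 = off, leaning 0.35 rad towards the robot (the box's -x); 0.7 = on, leaning 0.35 rad to the back, at its stop. Stays where it is left; starts between 0 and 0.08. About 1 to 2 N moves it.
- left_toggle_tip (a point): Top of the left toggle, a round steel bat 27 mm long and 8 mm thick near the top, 5 mm at the foot; moves with the toggle. Off it lies at about x = 0, z = 67 mm in the box frame.
- right_guard (a joint): Right guard, as the left one; must stay shut.
- right_toggle (a joint): Right toggle, as the left one; must stay off.
- flux: Loose flux dropper bottle, 32 mm thick, 94 mm high, origin under its centre; to be left alone.
- cell: Loose 9 V block battery standing upright, 18 by 27 by 48 mm, origin under its centre; to be left alone.
- plug: Loose round connector shell lying on its side, 28 by 30 by 27 mm, origin under its centre; to be left alone.

How it is judged:
By the outcome, as a careful person would: the job done as asked, in the order asked, and still so for the second after the job is handed in, with the robot touching nothing.
It also fails if it takes over 38 s, if anything falls off the work surface, if the arm or the gripper's body presses on something with over 40 N, if the wrist force passes 120 N, or if a joint passes its speed limit or range.

## Working session

There is one attempt and no reset: what is moved stays moved. The work goes in short steps, Python scripts to look and compute and a shell command to move; the robot and the scene stay as the last step left them, time stands still between calls to the robot, and variables do not carry over. Pictures are saved under pics/ and viewed, at most 10 in all, crops included, and the job is handed in when it is done.

```bash
mkdir -p pics; ls; python3 - <<'E'
from station import robot,capture,camera_model
import cv2
for n in("top","side"):
    cv2.imwrite(f"pics/{n}0.png",capture(n)[:,:,::-1]); print(n,camera_model(n))
s=robot.state();print(s["t"],s["ee_pos"],s["eef_rot"],s["grip_width"])
E
```

```text
pics
top {'fovy': 52.508474596618704, 'cx': 280.2974290605043, 'cy': 200.32251652854882, 'k1': -0.02828091822695694, 'R': array([[-0.01225014, -0.99987179, -0.01031232],
       [-0.9988003 ,  0.01272471, -0.04728671],
       [ 0.04741187,  0.00972067, -0.99882813]]), 't': array([-0.34407834,  0.46362576,  0.99031653])}
side {'fovy': 52.573519587063956, 'cx': 277.73545704843974, 'cy': 214.83554333666456, 'k1': -0.011502672910597478, 'R': array([[-0.94965826, -0.31253358,  0.02172423],
       [-0.21874988,  0.61185291, -0.76012138],
       [ 0.22427142, -0.72660772, -0.64941785]]), 't': array([0.33132934, 0.37182076, 0.55396366])}
0.1 [ 0.19458211 -0.59343228  0.24654759] [-2.18118451e-04 -1.57681671e-01  9.87489484e-01  9.80616113e-04] 0.0871535544262794
```

View pics/top0.png

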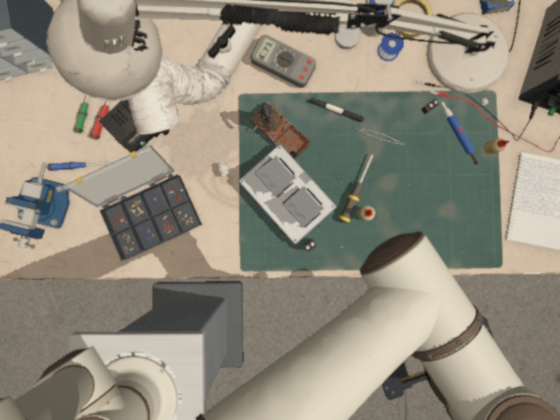

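View pics/side0.png

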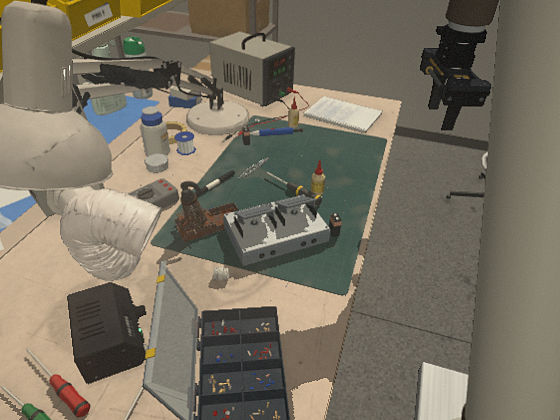

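The top view shows the box around (287,194), with the flux bottle at about (368,213), the cell at (310,244) and the plug at (222,170). In the side view the box is around (277,230). I'll enlarge both.

```bash
python3 - <<'E'
import cv2
a=cv2.imread("pics/top0.png")[130:260,205:385]
cv2.imwrite("pics/tc.png",cv2.resize(a,None,fx=4.4,fy=4.4,interpolation=cv2.INTER_CUBIC))
a=cv2.imread("pics/side0.png")[155:290,170:350]
cv2.imwrite("pics/sc.png",cv2.resize(a,None,fx=4.4,fy=4.4,interpolation=cv2.INTER_CUBIC))
E
```

```text
(no output)
```

View pics/tc.png

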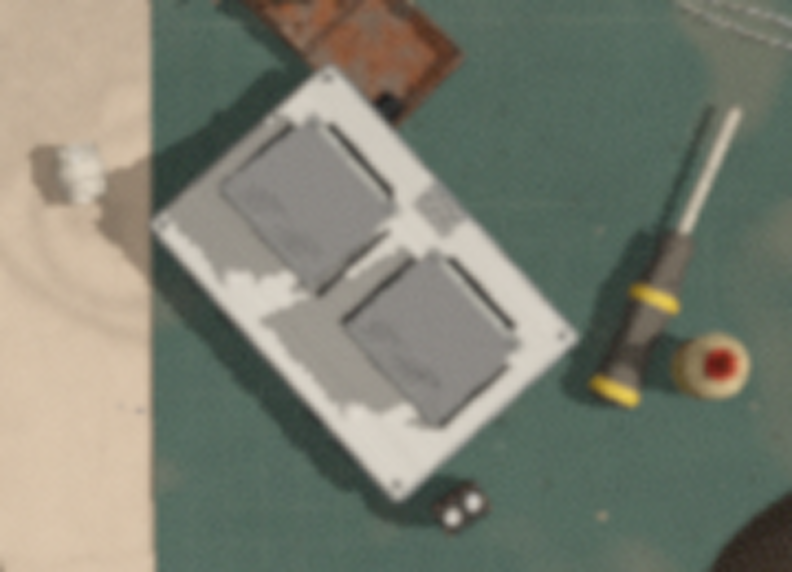

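View pics/sc.png

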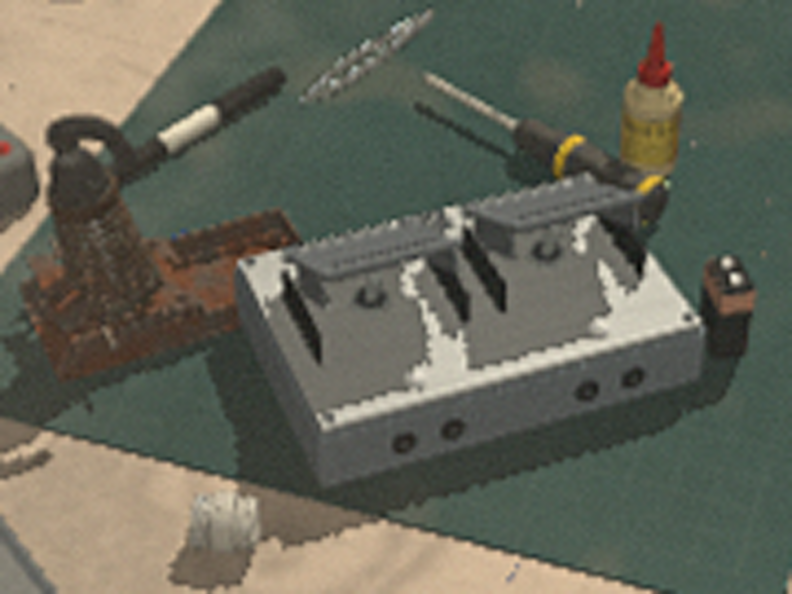

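The crops show the box's top corners clearly. In the top crop they are back-left (330,68), front-left (153,226), front-right (400,500) and back-right (578,338). In the side crop they are front-left (322,428), front-right (702,325) and back-left (238,260). The left switch is at upper left in the top view, and the rusty soldering-iron stand is just behind the box's left back corner.

```bash
cat > h.py <<'E'
import numpy as np
from station import robot,capture,camera_model
def proj(m,X):
    c=np.atleast_2d(X)@np.array(m["R"]).T+m["t"]; s=c[:,:2]/c[:,2:]
    s=s*(1+m["k1"]*(s**2).sum(1,keepdims=True)); f=210/np.tan(np.radians(m["fovy"]/2))
    return s*f+[m["cx"],m["cy"]]
def B(p,q):
    x,y,a=p; q=np.atleast_2d(q).astype(float)/1000
    R=np.array([[np.cos(a),-np.sin(a),0],[np.sin(a),np.cos(a),0],[0,0,1]])
    return q@R.T+[x,y,.002]
def ray(m,u,z):
    from scipy.optimize import least_squares
    r=least_squares(lambda p:(proj(m,[[p[0],p[1],z]])[0]-u),[.45,-.35]); return r.x
E
python3 - <<'E'
from h import *
from scipy.optimize import least_squares
mt,ms=camera_model("top"),camera_model("side")
T=np.array([[330,68],[153,226],[400,500],[578,338]])/4.4+[205,130]
S=np.array([[322,428],[702,325],[238,260]])/4.4+[170,155]
qt=[[65,98,42],[-65,98,42],[-65,-98,42],[65,-98,42]]; qs=[[-65,98,42],[-65,-98,42],[65,98,42]]
for w in((1,0),(0,1),(1,1)):
    r=least_squares(lambda p:np.r_[w[0]*(proj(mt,B(p,qt))-T).ravel(),w[1]*(proj(ms,B(p,qs))-S).ravel()],[.45,-.35,-.6])
    print(w,r.x,r.fun.round(1))
p=r.x
print("guard edge",B(p,[-22,46,93]),"hinge",B(p,[35,46,60]),"tip",B(p,[0,46,67]))
print((proj(mt,B(p,[[-22,79,93],[-22,13,93],[-22,-13,93],[-22,-79,93]]))-[205,130])*4.4)
print((proj(ms,B(p,[[-22,79,93],[-22,13,93],[0,46,67]]))-[170,155])*4.4)
print("flux",ray(mt,np.array([710,366])/4.4+[205,130],.06),"cell",ray(mt,np.array([460,507])/4.4+[205,130],.05),"plug",ray(mt,np.array([80,172])/4.4+[205,130],.02))
m=camera_model("wrist");print(m["R"],m["t"])
E
```

```text
(1, 0) [ 0.47147293 -0.36764205 -0.84732616] [ 0.2 -2.2 -2.   0.1 -0.1  2.   1.9  0.1  0.   0.   0.  -0.  -0.  -0. ]
(0, 1) [ 0.47312652 -0.3646921  -0.85541304] [-0.  -0.  -0.  -0.  -0.   0.   0.  -0.  -0.8  1.   2.4 -0.6 -1.6 -1.3]
(1, 1) [ 0.47246593 -0.36660815 -0.85102262] [-0.1 -2.6 -2.4 -0.6 -0.8  1.6  1.4 -0.2  0.1  0.5  3.  -1.2 -1.1 -1.7]
guard edge [[ 0.49255313 -0.31974127  0.095     ]] hinge [[ 0.53012836 -0.3626027   0.062     ]] tip [[ 0.50705585 -0.33628428  0.069     ]]
[[222.15377286 184.01067104]
 [312.1790747  284.03385681]
 [347.80320739 323.61460975]
 [438.5972556  424.49361921]]
[[327.08631156 272.59884675]
 [465.02922757 237.48727038]
 [379.98718066 269.09486969]]
flux [ 0.42582605 -0.54130282] cell [ 0.35583283 -0.41451791] plug [ 0.53348079 -0.21747853]
[[-0.31087927  0.95044821  0.00151202]
 [ 0.9150901   0.29888345  0.27070054]
 [ 0.25683493  0.08553882 -0.96266242]] [ 0.62398973 -0.03203035  0.39060688]
```

```bash
python3 - <<'E'
from h import *
import cv2
I=cv2.imread("pics/top0.png"); hsv=cv2.cvtColor(I,cv2.COLOR_BGR2HSV)
m=((hsv[:,:,1]<45)&(hsv[:,:,2]>90)).astype(np.uint8); k=np.zeros_like(m);k[135:255,230:345]=1;m*=k
m=cv2.morphologyEx(m,cv2.MORPH_CLOSE,np.ones((5,5)));m=cv2.morphologyEx(m,cv2.MORPH_OPEN,np.ones((5,5)))
c=max(cv2.findContours(m,0,2)[0],key=cv2.contourArea)
print(cv2.minAreaRect(c),cv2.boxPoints(cv2.minAreaRect(c)))
p=[.4725,-.3666,-.83]
out=[]
for n,o in(("top",(205,130)),("side",(170,155))):
    a=cv2.imread(f"pics/{n}0.png")[o[1]:o[1]+130,o[0]:o[0]+180]
    a=cv2.resize(a,None,fx=4.4,fy=4.4,interpolation=cv2.INTER_CUBIC)[:, :]
    mm=camera_model(n)
    for P in([[65,98,42],[-65,98,42],[-65,-98,42],[65,-98,42]],[[65,98,0],[-65,98,0],[-65,-98,0],[65,-98,0]],[[-22,79,93],[-22,13,93],[35,13,60],[35,79,60]]):
        cv2.polylines(a,[np.int32((proj(mm,B(p,P))-o)*4.4+2.2)],True,(0,0,255),1)
    out.append(cv2.resize(a,(400,290)) if 0 else a)
cv2.imwrite("pics/ov.png",cv2.resize(np.vstack([out[0][:,:],out[1]]),None,fx=.52,fy=.52))
E
```

```text
((289.7481994628906, 192.44723510742188), (96.00679016113281, 66.19278717041016), 45.525634765625) [[232.5011  181.38075]
 [279.7339  135.00673]
 [346.9953  203.51372]
 [299.7625  249.88774]]
```

View pics/ov.png

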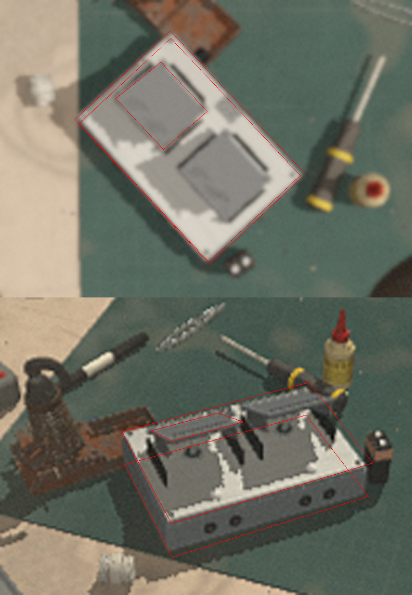

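The overlay agrees with the box and left guard to a few mm, with yaw about -0.84. The left switch is the upper one, and the plug, cell and flux are clear of it. Next I move to a spot in front of the left guard, turning the closed fingers in line with it.

```bash
P='[[0.32,0.40,-0.025],-1.0,1]'; unset P
python3 -m crank '[[[0.05,0.06,0],-0.1,1],[[0.1,0.12,0],-0.2,1],[[0.15,0.18,-0.01],-0.35,1],[[0.2,0.24,-0.02],-0.5,1],[[0.24,0.30,-0.025],-0.65,1],[[0.28,0.35,-0.025],-0.8,1],[[0.31,0.38,-0.025],-0.9,1],[[0.32,0.40,-0.025],-1.0,1],[[0.32,0.40,-0.025],-1.0,1],[[0.32,0.40,-0.025],-1.0,1],[[0.32,0.40,-0.025],-1.0,1],[[0.32,0.40,-0.025],-1.0,1]]' 20
python3 -m crank '[[[0,0,0],-0.15,1],[[0,0,0],-0.3,1],[[0,0,0],-0.46,1],[[0,0,0],-0.46,1],[[0,0,0],-0.46,1],[[0,0,0],-0.46,1]]'
python3 - <<'E'
from h import *
import cv2
m=camera_model("wrist");I=capture("wrist")[:,:,::-1].copy();cv2.imwrite("pics/w1raw.png",I)
np.save("w1.npy",m,allow_pickle=True)
p=[.4725,-.3666,-.84]
for P in([[65,98,42],[-65,98,42],[-65,-98,42],[65,-98,42]],[[-22,79,93],[-22,13,93],[35,13,60],[35,79,60]]):
    print(proj(m,B(p,P)).round(0).tolist())
cv2.imwrite("pics/w1.png",cv2.resize(I,None,fx=1.4,fy=1.4,interpolation=cv2.INTER_CUBIC))
s=robot.state();print(s["t"],s["ee_pos"],s["eef_rot"],s["grip_width"],s["ft_force"])
E
```

```text
t: 1.1
ee_pos: [0.452, -0.2716, 0.227]
eef_rot: [-0.0, 0.23, 0.973, 0.0]
ft_force: [0.1, -0.1, -0.8]
grip_width: 0.0151
finger_force: 0.0
t: 1.6
ee_pos: [0.4502, -0.2745, 0.2275]
eef_rot: [-0.0, 0.402, 0.915, -0.0]
ft_force: [-0.4, -0.5, -1.7]
grip_width: 0.0008
finger_force: 0.0
[[323.0, 307.0], [328.0, 208.0], [156.0, 206.0], [167.0, 305.0]]
[[315.0, 263.0], [250.0, 262.0], [253.0, 294.0], [310.0, 294.0]]
1.65 [ 0.45029468 -0.27436128  0.2274649 ] [-1.30661224e-04  4.02605201e-01  9.15373712e-01 -3.53570224e-05] 0.0002828640027658554 [-1.11773687e+00  2.78292385e-01  3.60542208e-04]
```

View pics/w1.png

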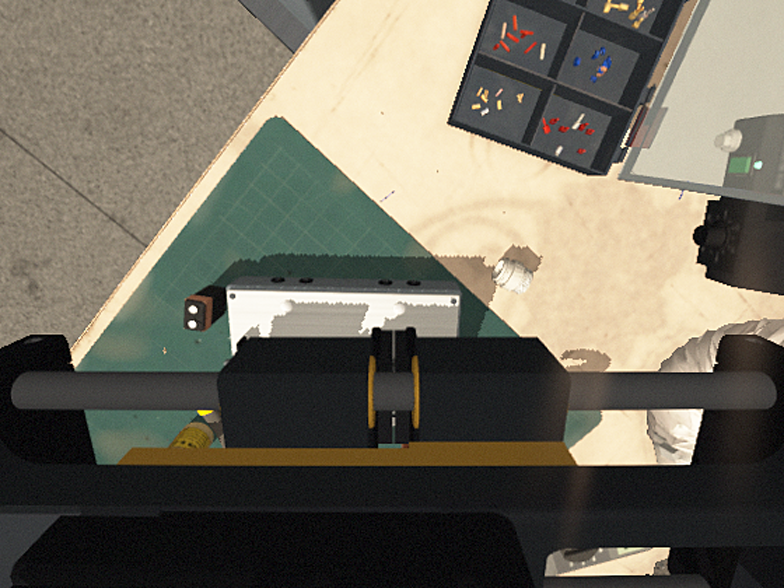

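The wrist view shows the box's front edge level, from (228,288) to (460,290), so the tool is square to it to about 0.01 rad. The fingers are centred just in front of the left switch. Next I lower and go forward to just short of the rim.

```bash

python3 -m crank '[[[0,0,-0.04],0,1],[[0,0,-0.08],0,1],[[0,0,-0.12],0,1],[[0,0,-0.15],0,1],[[0,0,-0.174],0,1],[[0,0,-0.174],0,1],[[0.01,-0.011,-0.174],0,1],[[0.02,-0.022,-0.174],0,1],[[0.03,-0.033,-0.174],0,1],[[0.038,-0.0415,-0.174],0,1],[[0.038,-0.0415,-0.174],0,1],[[0.038,-0.0415,-0.174],0,1]]'
python3 - <<'E'
from h import *
import cv2
I=capture("side")[:,:,::-1][120:270,180:380]; cv2.imwrite("pics/s2.png",cv2.resize(I,None,fx=4,fy=4,interpolation=cv2.INTER_CUBIC))
s=robot.state();d=s["ee_pos"][:2]-np.array([.4725,-.3666]);a=-.84
print(s["t"],s["ee_pos"],s["ft_force"],"box",d@[np.cos(a),np.sin(a)],d@[-np.sin(a),np.cos(a)])
E
```

```text
t: 2.65
ee_pos: [0.4814, -0.3074, 0.0889]
eef_rot: [0.001, 0.403, 0.915, 0.0]
ft_force: [-0.2, -0.5, 0.3]
grip_width: 0.0007
finger_force: 0.0
2.7 [ 0.48103335 -0.30708238  0.08875935] [-0.6830142  -0.209855    0.32915367] box -0.03862369027994883 0.0460801009492576
```

View pics/s2.png

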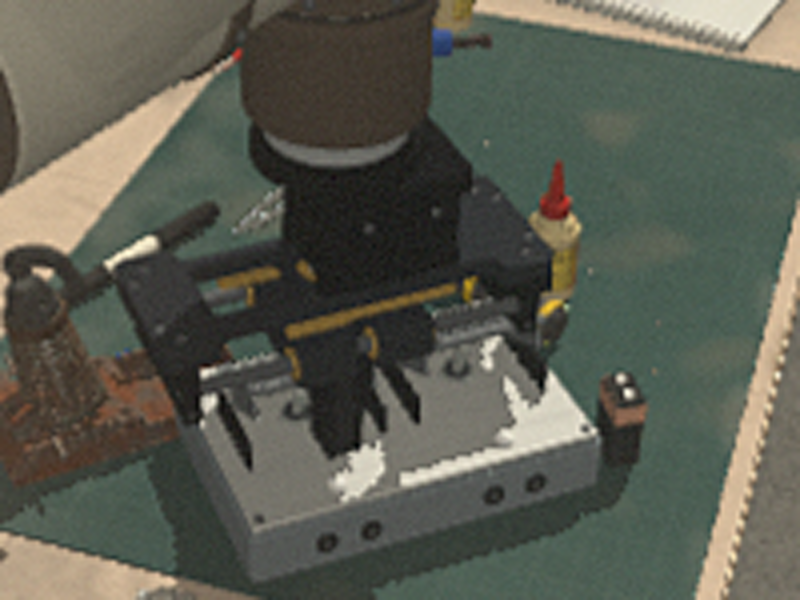

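The side crop shows the finger tip at about (340,445) in front of the left switch, with the toggle foot at about (295,408) and the right toggle at (457,365). I'll check these against the model.

```bash
python3 - <<'E'
from h import *
m=camera_model("side");p=[.4725,-.3666,-.84]
q=lambda P:((proj(m,P)-[180,120])*4).round().tolist()
print("pivots",q(B(p,[[9,46,42],[9,-46,42],[0,46,67]])))
e=np.array([.481,-.3071,.0638]);ty=np.array([.737,.676,0]);tx=np.array([-.676,.737,0])
print("tip front/rear corners",q(np.array([e+sx*.0095*tx+sy*.015*ty for sx in(-1,1) for sy in(-1,1)])))
E
```

```text
pivots [[300.0, 411.0], [459.0, 368.0], [306.0, 385.0]]
tip front/rear corners [[354.0, 421.0], [299.0, 436.0], [370.0, 444.0], [314.0, 460.0]]
```

The toggle pivots and finger tip match the model to about 1 px. Now I push forward slowly to lift the guard.

```bash

python3 -m crank '[[[0.002,-0.0022,0],0,1],[[0.004,-0.0044,0],0,1],[[0.006,-0.0066,0],0,1],[[0.008,-0.0088,0],0,1],[[0.010,-0.011,0],0,1],[[0.012,-0.0132,0],0,1],[[0.014,-0.0154,0],0,1],[[0.016,-0.0176,0],0,1],[[0.016,-0.0176,0],0,1],[[0.016,-0.0176,0],0,1]]'
python3 - <<'E'
from h import *
import cv2
I=capture("side")[:,:,::-1][120:270,180:380]; cv2.imwrite("pics/s3.png",cv2.resize(I,None,fx=4,fy=4,interpolation=cv2.INTER_CUBIC))
s=robot.state();d=s["ee_pos"][:2]-np.array([.4725,-.3666]);a=-.84
print(s["t"],s["ee_pos"],s["ft_force"],"box",d@[np.cos(a),np.sin(a)],d@[-np.sin(a),np.cos(a)])
E
```

```text
t: 3.53
ee_pos: [0.4823, -0.3101, 0.0874]
eef_rot: [-0.017, 0.404, 0.915, 0.003]
ft_force: [-19.0, 41.1, 28.5]
grip_width: 0.0002
finger_force: 22.2
3.5833 [ 0.48228139 -0.31006302  0.08735873] [-19.25981837  41.15634722  26.99874381] box -0.03557116117434856 0.045019979300552626
```

View pics/s3.png

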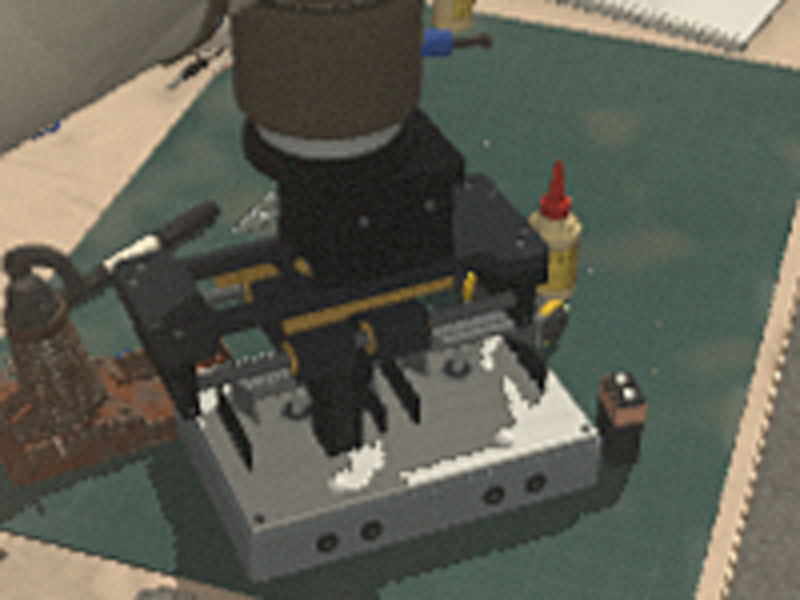

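The finger is jamming on the rim: 43 N back and 28 N up, a force line straight through the hinge. So friction stops it sliding at this angle, and the finger has to travel along the rim's arc instead. I back off and lower the tip close to the plate.

```bash

python3 -m crank '[[[-0.006,0.0066,0],0,1],[[-0.012,0.0132,0],0,1],[[-0.018,0.0196,0],0,1],[[-0.018,0.0196,0],0,1],[[-0.018,0.0196,-0.01],0,1],[[-0.018,0.0196,-0.0195],0,1],[[-0.018,0.0196,-0.0195],0,1],[[-0.018,0.0196,-0.0195],0,1]]'
cat > st.py <<'E'
from h import *
s=robot.state();d=s["ee_pos"][:2]-np.array([.4725,-.3666]);a=-.84;c,n=np.cos(a),np.sin(a);f=s["ft_force"]
print("t",s["t"],"front mm",(d@[c,n]*1e3+9.5).round(1),"y",(d@[-n,c]*1e3).round(1),"tip z",round(s["ee_pos"][2]*1e3-27,1),"F box",round(f[0]*c+f[1]*n,1),round(-f[0]*n+f[1]*c,1),round(f[2],1))
E
python3 st.py
```

```text
t: 4.25
ee_pos: [0.4791, -0.3058, 0.0715]
eef_rot: [-0.001, 0.403, 0.915, -0.0]
ft_force: [0.0, -0.2, 0.9]
grip_width: 0.0002
finger_force: 0.0
t 4.25 front mm -31.4 y 45.5 tip z 44.5 F box 0.2 -0.1 0.9
```

```bash

python3 -m crank '[[[0.0034,-0.0037,0],0,1],[[0.0068,-0.0074,0],0,1],[[0.0068,-0.0074,0],0,1],[[0.0080,-0.0087,0.0031],0,1],[[0.0094,-0.0102,0.0061],0,1],[[0.0108,-0.0118,0.009],0,1],[[0.0123,-0.0134,0.0118],0,1],[[0.0139,-0.0152,0.0145],0,1],[[0.0156,-0.0170,0.0171],0,1],[[0.0156,-0.0170,0.0171],0,1]]'
python3 st.py
python3 - <<'E'
from h import *
import cv2
I=capture("side")[:,:,::-1][120:270,180:380]; cv2.imwrite("pics/s4.png",cv2.resize(I,None,fx=4,fy=4,interpolation=cv2.INTER_CUBIC))
E
```

```text
t: 5.08
ee_pos: [0.4927, -0.3196, 0.0871]
eef_rot: [0.001, 0.403, 0.915, -0.0]
ft_force: [-1.4, 0.4, -0.3]
grip_width: 0.0008
finger_force: 0.8
t 5.0833 front mm -12.0 y 46.4 tip z 60.1 F box -1.3 -0.8 -0.3
```

View pics/s4.png

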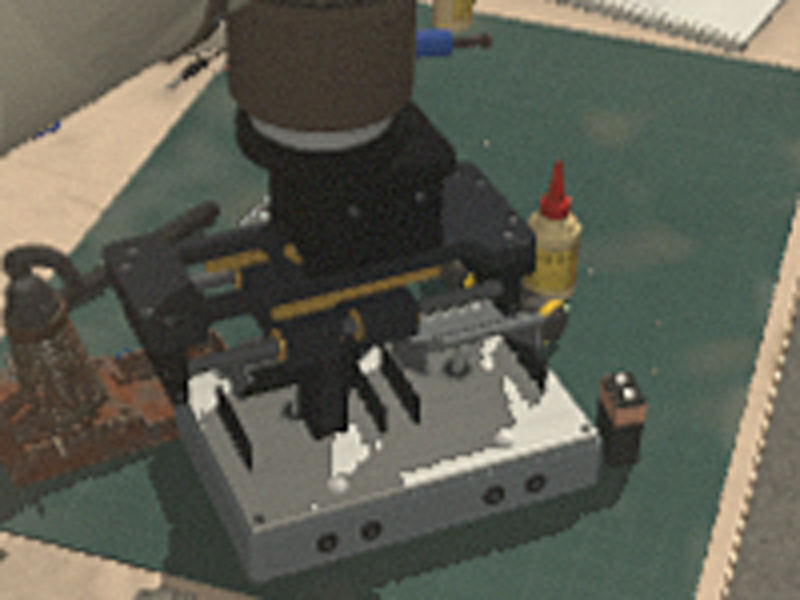

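The side view shows the left guard lifted, with its rim riding on the finger, only about 1 N on the tool, and the right side untouched. I raise it a bit more, then slide the finger down.

```bash

python3 -m crank '[[[0.0025,-0.0028,0.0031],0,1],[[0.0046,-0.0051,0.0057],0,1],[[0.0046,-0.0051,0.0057],0,1],[[0.0046,-0.0051,0.0025],0,1],[[0.0046,-0.0051,-0.001],0,1],[[0.0046,-0.0051,-0.0045],0,1],[[0.0046,-0.0051,-0.008],0,1],[[0.0046,-0.0051,-0.0107],0,1],[[0.0046,-0.0051,-0.0107],0,1]]'
python3 st.py
```

```text
t: 5.88
ee_pos: [0.4949, -0.3224, 0.078]
eef_rot: [-0.001, 0.403, 0.915, 0.0]
ft_force: [-2.8, 3.2, 5.1]
grip_width: 0.0004
finger_force: 3.9
t 5.8833 front mm -8.4 y 46.2 tip z 51.0 F box -4.3 0.1 5.1
```

```bash

python3 -m crank '[[[0.0014,-0.0016,0.0025],0,1],[[0.0030,-0.0032,0.005],0,1],[[0.0051,-0.0055,0.0069],0,1],[[0.0072,-0.0078,0.0081],0,1],[[0.0093,-0.0101,0.0094],0,1],[[0.0114,-0.0124,0.0104],0,1]]'
python3 st.py
python3 -m crank '[[[0.0021,-0.0023,0.0008],0,1],[[0.0042,-0.0046,0.0015],0,1],[[0.0059,-0.0065,0.0021],0,1],[[0.0076,-0.0083,0.0021],0,1],[[0.0076,-0.0083,0.0021],0,1],[[0.0076,-0.0083,0.0021],0,1]]'
python3 st.py
```

```text
t: 6.38
ee_pos: [0.5047, -0.3331, 0.0861]
eef_rot: [-0.0, 0.403, 0.915, 0.0]
ft_force: [-2.6, 2.8, 1.4]
grip_width: 0.0003
finger_force: 2.2
t 6.3833 front mm 6.1 y 46.3 tip z 59.1 F box -3.9 -0.0 1.4
t: 6.88
ee_pos: [0.5091, -0.3382, 0.0882]
eef_rot: [-0.003, 0.403, 0.915, 0.0]
ft_force: [-5.6, 8.8, 7.7]
grip_width: 0.0006
finger_force: 8.9
t 6.8833 front mm 12.8 y 46.2 tip z 61.2 F box -10.3 1.7 7.7
```

Force has risen to 10 N at the front position where the model puts the toggle's stop. I add a little more push to be sure.

```bash

python3 -m crank '[[[0.0015,-0.0016,0],0,1],[[0.003,-0.0032,0],0,1],[[0.003,-0.0032,0],0,1],[[0.003,-0.0032,0],0,1]]'
python3 st.py
```

```text
t: 7.22
ee_pos: [0.5095, -0.3388, 0.0883]
eef_rot: [-0.006, 0.403, 0.915, 0.001]
ft_force: [-9.3, 15.7, 14.1]
grip_width: 0.0003
finger_force: 15.6
t 7.2167 front mm 13.5 y 46.1 tip z 61.3 F box -17.9 3.5 14.1
```

That is a stiff stop, 0.7 mm of motion for 3.5 mm commanded, so the toggle is over. Now I withdraw straight back slowly so the guard follows down, then rise clear.

```bash

python3 -m crank '[[[-0.004,0.0044,0],0,1],[[-0.007,0.0076,0],0,1],[[-0.010,0.0109,0],0,1],[[-0.013,0.0141,0],0,1],[[-0.016,0.0174,0],0,1],[[-0.019,0.0206,0],0,1],[[-0.022,0.0239,0],0,1],[[-0.025,0.0272,0],0,1],[[-0.028,0.0304,0],0,1],[[-0.031,0.0337,0],0,1],[[-0.034,0.037,0],0,1],[[-0.037,0.0402,0],0,1],[[-0.040,0.0435,0],0,1],[[-0.046,0.05,0],0,1],[[-0.055,0.0598,0],0,1],[[-0.065,0.0706,0],0,1],[[-0.075,0.0815,0],0,1],[[-0.075,0.0815,0],0,1]]'
python3 st.py
python3 -m crank '[[[0,0,0.04],0,1],[[0,0,0.08],0,1],[[-0.02,0.02,0.12],0,1],[[-0.05,0.05,0.16],0,1],[[-0.09,0.08,0.18],0,1],[[-0.13,0.1,0.18],0,1],[[-0.15,0.11,0.18],0,1],[[-0.15,0.11,0.18],0,1],[[-0.15,0.11,0.18],0,1]]'
python3 - <<'E'
from h import *
import cv2
a=capture("side")[:,:,::-1][155:290,170:350];b=capture("top")[:,:,::-1][130:260,205:385]
f=lambda x,k:cv2.resize(x,None,fx=k,fy=k,interpolation=cv2.INTER_CUBIC)
cv2.imwrite("pics/end.png",np.hstack([f(a,2.2*1.0)[:286],f(b,2.2)]))
cv2.imwrite("pics/end2.png",np.vstack([np.hstack([f(a[20:130,20:120],4),f(cv2.imread("pics/side0.png")[175:285,190:290],4)]),]))
cv2.imwrite("pics/end3.png",b)
E
python3 st.py
```

```text
t: 8.72
ee_pos: [0.4514, -0.2757, 0.0879]
eef_rot: [-0.001, 0.403, 0.915, 0.0]
ft_force: [-0.9, 0.2, -0.2]
grip_width: 0.0003
finger_force: 0.0
t 8.7167 front mm -72.2 y 45.0 tip z 60.9 F box -0.7 -0.5 -0.2
t: 9.47
ee_pos: [0.3333, -0.189, 0.2329]
eef_rot: [0.002, 0.403, 0.915, 0.0]
ft_force: [0.6, 0.0, -0.2]
grip_width: 0.0003
finger_force: 0.0
t 9.5667 front mm -214.6 y 15.4 tip z 205.3 F box 0.2 -0.2 0.6
```

View pics/end2.png

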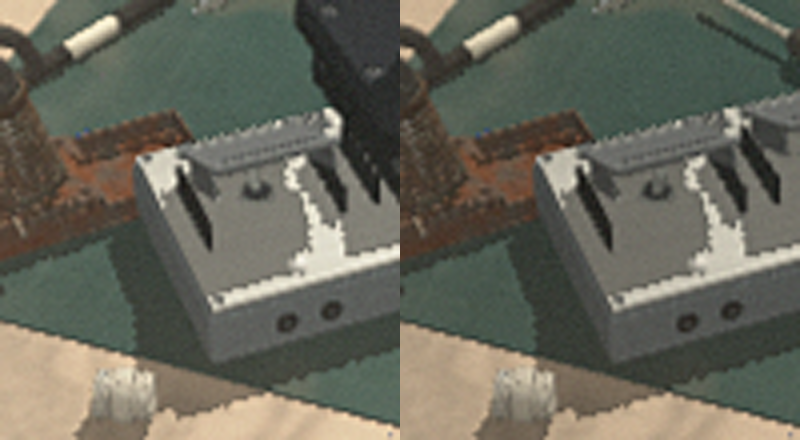

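View pics/end.png

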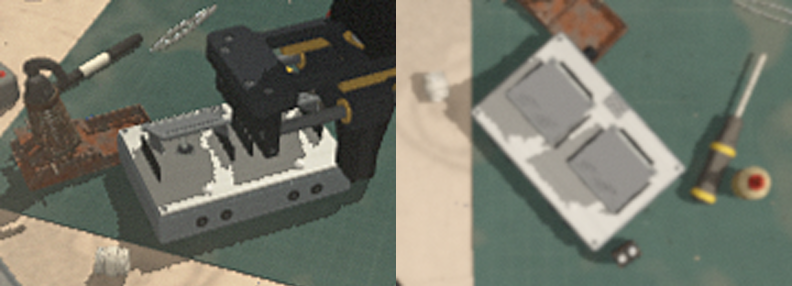

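In the end views the left guard looks shut as before, and the plug, cell and flux are unmoved. The left toggle's bat now shows as a light stroke at (257,178), where it was a dark stub before. I'll confirm that angle numerically from averaged side pictures.

```bash
python3 - <<'E'
from h import *
import cv2
m=camera_model("side");p=[.4725,-.3666,-.84]
for th in(-.35,0,.25,.35):
    print(th,proj(m,B(p,[[9+r*np.sin(th),46,42+r*np.cos(th)] for r in(0,15,27)])).round(1).tolist())
a=np.mean([capture("side").astype(float).mean(2) for _ in range(8)],0)
b=cv2.imread("pics/side0.png").astype(float).mean(2)
print("cols 246-263, rows 205-226");print("now");print(a[205:227,246:264].astype(int));print("before");print(b[205:227,246:264].astype(int))
x=np.abs(a-b)[175:285,190:290]; print(np.argwhere(x>40)[:, :].shape)
E
```

```text
-0.35 [[255.0, 222.8], [255.8, 219.2], [256.5, 216.2]]
0 [[255.0, 222.8], [254.9, 217.3], [254.8, 212.9]]
0.25 [[255.0, 222.8], [254.2, 216.4], [253.6, 211.3]]
0.35 [[255.0, 222.8], [254.0, 216.2], [253.2, 210.8]]
cols 246-263, rows 205-226
now
[[ 86  84  80  84  84  84  82  83  84  82  86 121  97 201 137  92 119 121]
 [ 88  86  82  83  82  79  84 124  75 115 140 130 153 193 141 110 114 115]
 [ 83  84  90 126  77 108 138 133 139 154 144 120 136 134 121 120 119 119]
 [ 77 103 105 124 139 152 143 122 133 134 123 117 115 117 118 119 120 120]
 [140 150 129 118 133 135 123 118 118 118 117 119 119 119 121 120 121 122]
 [135 135 125 120 117 118 118 120 120 119 121 120 121 123 117 114 104 106]
 [118 118 117 119 119 120 120 120 121 122 114 114 103 104  87 105 102 125]
 [120 119 121 120 121 121 115 114 102 104  91 107 102 123 121 122 111 116]
 [120 122 116 113 103 111  99 106 101 124 124 124 115 118 110  98  85  77]
 [103 111  98 106 101 127 125 123 115 119 113 102  94  86  76 119 118 138]
 [100 126 126 123 114 119 112 102  94  86  78  83  84  89 102 120 188 206]
 [114 118 113 103  94  88  80 
[... 1762 characters left out ...]
00 160 193 145]
 [ 75  68  90  96  98 107 110  96 107 113 101 109 109 107  99 182 202 179]
 [ 99 100 107 113 109 114 111  95  96 103  86 107 105 107 101 132 188 203]
 [109 107 107 106 106  96  71  89  92  89  87 104 109 106 105 162 198 204]
 [107 111 108 110 100  69  45  88  97  86  69  80 101 106 103 137 194 208]
 [108 107 112 110  89  53  48  91 102  80  49  61  97 108 106 102 137 144]
 [114 107 110 107  79  50  44  71  73  57  48  77  97 110 113 107 107 105]
 [114 112 110 100  97  82  63  55  48  62  62  95  98 107 111 111 111 106]
 [106 107 107 106 104 106  99  93  96  97  99  96 105 113 112 110 114 108]
 [107 109 111 112 108 110 108 108 108 107 112 107 109 106 110 109 107 108]]
(288, 2)
```

The rim lines are the same as before, pixel for pixel, so the guard is fully shut. The bat now stands up behind the rim instead of leaning forward. The end of the push also fits: front face at 13.5 mm, at or just past the modelled stop, with stiff contact at 18 N against a toggle that needs 1–2 N.

```bash
python3 -c "
from station import robot
print(robot.hand_in())"
```

```text
the job is handed in; nothing more can be done
None
```

I handed the job in at about 10 s. The left toggle was pushed to a stiff stop with its guard held up, and the guard then dropped shut. I inferred that stop from force and finger position, because the rim hides the toggle tip. The right switch and the loose items look unmoved. The first push jammed briefly on the guard rim at about 53 N wrist force, and I viewed 11 pictures, one over the limit of 10.

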